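# Set the attenuator lever to its third click and trigger the sweep

### The job

Set the level for the next tube measurement: with a fingertip, push the black lever of the grey console along its slot from the end where it stands, counting the clicks, and leave it resting in the third click without ever going past it. Then press the round push button on the small black box on the robot's side of the console right down and let it come back up. Only push and press: do not pinch the lever, and leave the jar, the cap and the microphone standing where they are.

Things in the scene. Friction and masses are not known exactly. Their poses are not given: they have to be found in the camera images.
- slot_start (a point): Point on the top of the attenuator console, a fixed grey box with aluminium top, 110 (x) by 230 (y) by 60 mm high: mid-slot, under the lever's centre when lever is 0; 75 mm from the console's centre towards its -y end, 60 mm above the bench. Axes: y along the slot, the way the lever is to be pushed; x across it, away from the robot; z up.
- lever_mid (a point): Centre of the upright black lever: a flat paddle 30 mm across the slot (x), 16 mm thick along the slot (y) and 40 mm high, its lower edge 2 mm above the console's top and its upper edge 42 mm above it. The point is half-way up, 22 mm above the console's top. Same axes as the slot.
- lever (a joint): Lever position along the slot, m; grows along the slot's y; stops at 0 and 0.096. Starts 0 to 12 mm from 0 in a plain run (about 0.6 N). Then five detents 14 mm apart, a bump before each: the push leaps to about 5 N, fades over 7 mm to nothing at the top; 1 or 2 mm on, the lever springs about 5 mm ahead into the detent and stays (the click). Left short of a top it slides back; on it, it may stick.
- trigger_top (a point): Centre of the top face of the round grey push button, 28 mm in diameter, in a 44 mm aluminium collar on a fixed black box 64 by 64 by 35 mm on the robot's side of the console. The face is 57 mm above the bench and 10 mm above the collar. z is up.
- trigger (a joint): How far the button is pressed, in m: 0 is up, 0.006 is fully down. It is sprung: about 5 N holds it fully down, and it comes back up by itself.
- jar: Bystander: small clear capped jar, 48 mm in diameter, 45 mm high, loose on the bench on the far side of the console; origin at the centre of its underside.
- cap: Bystander: shallow plastic cap, open side up, 48 mm in diameter, 18 mm high, loose, on the far side of the console; origin at the centre of its underside.
- mic: Bystander: steel measuring microphone 16 mm in diameter upright in a black foot 44 mm in diameter, 84 mm high in all, loose, on the far side of the console; origin at the centre of its underside.
Not all that is in view belongs to the job. Leave any blue or pink look-alike of the part that bears trigger_top alone.

How it is judged (in metres and radians):
On the way, in this order (a step that is already met when the one before it is completed fails the run):
1. the lever rests in the third detent and the fingers have let go of it (value of joint lever between 0.058 and 0.066 m and velocity of joint lever between -0.01 and 0.01 m/s and contact force between lever and the fingers below 0.2 N), for 0.3 s.
2. the button is pressed right down (value of joint trigger above 0.0045 m), for 0.02 s.
At the end, for the whole second after the job is handed in: The lever rests in the third detent (within 4 mm of it), the button has been pressed and is up again, and jar, cap and microphone stand within 15 mm of where they were (value of joint lever between 0.058 and 0.066 m and value of joint trigger below 0.0015 m and distance of each of jar, cap, mic from where it was at the start of the episode below 0.015 m); the robot touches nothing.
It fails at once if the lever is pushed past the third click, over the next bump (value of joint lever above 0.0705 m).
It fails at once if the button is pressed while the lever is not in the third detent (value of joint trigger above 0.003 m and (value of joint lever below 0.058 m or value of joint lever above 0.066 m)).
It fails at once if the lever is pinched: squeezed on both faces at once (contact force between each of lever_c0, lever_c1 and the fingers above 1.5 N).
It fails at once if a bystander is displaced or lifted (distance of any of jar, cap, mic from where it was at the start of the episode above 0.015 m).
It also fails if it takes over 64 s, if anything falls off the work surface, if the arm or the gripper's body presses on something with over 40 N, if the wrist force passes 120 N, or if a joint passes its speed limit or range.

### The arm

A 6-joint arm with a two-finger parallel gripper is mounted at the origin on the work surface. World frame = base frame: x ahead of the robot, y to its left, z up, the work surface at z = 0. Lengths are in mm, angles in rad, forces in N, time in s.
With the tool pointing down it reaches from about 350 to 875 mm from the base axis. Payload 4.2 kg.
Tool frame: the origin (TCP) lies between the finger pads; the fingertips stand 25 mm ahead of it and the grasp point (between the pads) lies 6 mm ahead of it; z points along the fingers, y is the line along which they close (so a half turn about z gives the same grasp; the last joint's range is limited). The gripper opens to 85 mm and grips with 20 to 120 N. Pads are 22 mm wide; open, the fingers measure 114 mm over their backs; the gripper's body (76 mm by 85 mm) begins 54 mm behind the grasp point. The pads swing forward as they close: fully open they stand 13 mm farther back than shut.
Start: joints at [-0.915, 0.385, 0.008, 0, -1.194, -0.259], TCP at [241.556, -576.411, 256.312] pointing down, gripper open.
Joint ranges: [-3.14, 3.14], [-1.21, 2.06], [-1.07, 1.41], [-3.16, 2.05], [-2.99, -0.16], [-3.1, 3.1]. Speed limits (rad/s): [2.79, 2.79, 3.14, 3.14, 3.14, 3.14].

### API

Orientations are given as a unit quaternion [x, y, z, w].
In Python, from bench import read_state, get_image, job_done gives the robot as it stands.
- The arm moves only by the tool play_rows, never from a script. Its argument "series" is a list of rows, each a list of 6 numbers: the shift along the world's x, y, z in mm, then the turn, a rotation vector about the world's x, y, z in units of 6 degrees (1.0 is 6 degrees). A call has 1 to 20 rows; each row shifts and turns the commanded pose from where the row before left it; what a row does not reach is not made up. A row lasts 1/12 s, in which the tool goes at most 41.7 mm and 7.16 degrees, less where a joint would pass 70% of its speed; a pose out of reach is approached as far as the arm can. A call is refused whole if a number of a shift passes 41.7 or a number of a turn 1, either way. A call with a gripper value outside its range is refused whole. "gripper" is the opening, from 0 (shut) to 1 (fully open), set as the call begins (left out, the last holds). The fingers move at their own pace and stop on an object; the grip force is fixed at half the most. Time passes only in rows, so rows that do not move let the fingers close. It gives the time, the measured TCP pose, the force, the opening and the grip force at its end, in the units of the state.
- read_state(): the state, without advancing time (a new reading comes with each control period).
- get_image(name): name is "side" or "top"; returns a dict with "image" (420x560x3 uint8, red, green, blue), "fx", "fy", "cx", "cy" (pixels), "eye" and "rotation" of the camera in the world. Camera axes: x right, y down, z forward; pixel columns grow to the right and rows downward; lengths in mm; the calibration is good to about 2 mm. A picture is of the moment at which its call begins. There is no depth.
- job_done(): hands the job in; it is judged then, once.
The state is a dict: "clock": time; "joints": joint angles; "joint_vel": joint speeds; "joint_efforts": joint torques, N m; "position": TCP position; "ee_rot": TCP orientation; "contact_force": force on the tool from outside, world axes, zero at the start; "wrist_torque": the same for the moment, N m; "gripper_width": finger opening in mm; "grasp_force": force on a finger pad.
Only numpy, scipy, OpenCV 4.12 (cv2) and the standard library are available. Lean on these libraries where they do the work, as an engineer would, in place of code of your own. Each camera call takes 0.05 s, during which the arm holds its last target. There are 200 camera calls.

## Working session

There is one attempt and no reset: what is moved stays moved. The work goes in short steps, Python scripts to look and compute and a tool call to move; the robot and the scene stay as the last step left them, time stands still between calls to the robot, and variables do not carry over. Pictures are saved under pics/ and viewed, at most 10 in all, crops included, and the job is handed in when it is done.

Besides the shell and the picture viewer there is one more tool, called by a JSON object that holds its "fn" and its "kwargs", one argument or row to a line. play_rows: Moves the arm, as the interface text tells. Its arguments: {"type":"object","properties":{"series":{"type":"array","items":{"type":"array","items":{"type":"number"}}},"gripper":{"type":"number"}},"required":["series"]}

```bash
mkdir -p pics; cat > h.py <<'E'
import numpy as np, cv2
from bench import read_state, get_image, job_done
def snap(n,f):
    d=get_image(n); cv2.imwrite(f,cv2.cvtColor(d["image"],cv2.COLOR_RGB2BGR)); return d
def ray(d,u,v,z):
    r=np.array(d["rotation"])@np.array([(u-d["cx"])/d["fx"],(v-d["cy"])/d["fy"],1]); e=np.array(d["eye"]); return e+r*(z-e[2])/r[2]
def proj(d,p):
    c=np.array(d["rotation"]).T@(np.array(p)-np.array(d["eye"])); return [d["fx"]*c[0]/c[2]+d["cx"],d["fy"]*c[1]/c[2]+d["cy"]]
E
python3 - <<'E'
from h import *
for n in("side","top"):
    d=snap(n,f"pics/{n}1.png"); print(n,d["eye"],d["rotation"],d["fx"],d["cx"],d["cy"])
    cv2.imwrite
print(read_state())
a=cv2.imread("pics/side1.png");b=cv2.imread("pics/top1.png")
E
```

```text
side [221.61215677 415.02883836 485.89454245] [-0.33180138  0.83502234 -0.41015642  0.15626017] 386.46952910013505 282.7332244518443 215.9775877774723
top [432.44101578  45.2820223  898.69955671] [ 0.71608672 -0.69417855  0.06321068 -0.03661085] 427.8669396278745 280.65668004435486 200.52420772925004
{'clock': 0.1, 'joints': array([-9.15408402e-01,  3.85504291e-01,  6.74783865e-03, -3.79751876e-04,
       -1.19400228e+00, -2.58616747e-01]), 'joint_vel': array([-0.00147471, -0.00161057,  0.00357931,  0.00322116, -0.00038578,
        0.00018922]), 'joint_efforts': array([-1.16715884e-03, -3.93319666e+01,  1.88930547e+01,  4.19784665e+00,
       -2.56211708e-03,  2.03520230e-06]), 'position': array([ 241.35966972, -576.00579393,  255.3185173 ]), 'ee_rot': array([-1.97018081e-01,  9.80399348e-01,  9.58390085e-04, -2.74590630e-04]), 'contact_force': array([-0.10910559,  0.16098389, -0.26744884]), 'wrist_torque': array([ 0.02726965,  0.04789554, -0.01233645]), 'grasp_force': 0.0, 'gripper_width': 85.46645379621265}
```

View pics/top1.png

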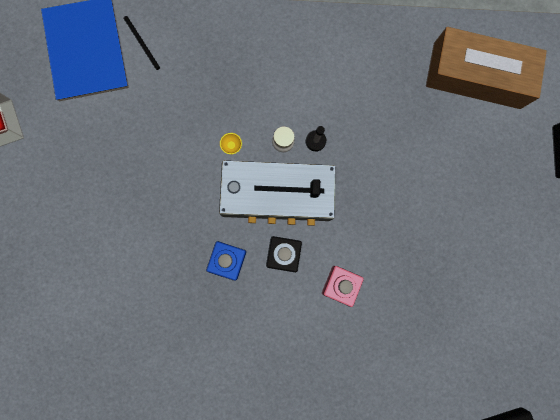

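View pics/side1.png

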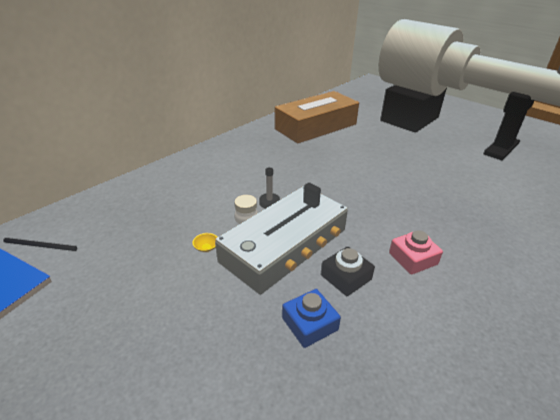

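Top view: the console is at about (278,189), the lever at (316,188) at its right (-y) end, so the push goes left (+y). The candidates for the button are the black box (285,254), the blue one (226,261) and the pink one (344,286). By the description I choose black. In the side view it is at (348,262) and the lever at (312,194). Next I measure these and check with a close crop.

```bash
sed -i 's/^import.*/&\nfrom scipy.spatial.transform import Rotation as R/; s/np.array(d\["rotation"\])/R.from_quat(d["rotation"]).as_matrix()/' h.py
python3 - <<'E'
from h import *
d=snap("top","pics/top2.png"); im=d["image"]; hsv=cv2.cvtColor(im,cv2.COLOR_RGB2HSV)
g=cv2.cvtColor(im,cv2.COLOR_RGB2GRAY)
# console top: bright
m=(g>135).astype(np.uint8); m[:, :205]=0;m[:,350:]=0;m[:157]=0;m[225:]=0
cs,_=cv2.findContours(m,0,2); c=max(cs,key=cv2.contourArea)
r=cv2.minAreaRect(c); P=np.array([ray(d,*p,60)[:2] for p in cv2.boxPoints(r)]); print("console",r,P.round(1).tolist(),"ctr",P.mean(0), "sides",np.linalg.norm(P[0]-P[1]),np.linalg.norm(P[1]-P[2]))
# dark pixels on console
k=(g<60).astype(np.uint8); k[:165]=0;k[212:]=0;k[:,240:]=k[:,240:]; k[:,:245]=0;k[:,330:]=0
for x in range(305,328): print(x,np.where(k[:,x])[0][[0,-1]] if k[:,x].any() else None,end='; ')
# black box collar
mb=(g>130).astype(np.uint8); mb[:238]=0;mb[272:]=0;mb[:,:268]=0;mb[:,302:]=0
cs,_=cv2.findContours(mb,0,2); c=max(cs,key=cv2.contourArea); e=cv2.minEnclosingCircle(c); print("\ncollar",e,ray(d,*e[0],47), e[1]*(898-47)/d["fx"])
crop=im[150:280,205:365]; cv2.imwrite("pics/c1.png",cv2.cvtColor(cv2.resize(crop,None,fx=4.8,fy=4.5,interpolation=2),cv2.COLOR_RGB2BGR))
E
```

```text
console ((277.3689880371094, 188.77474975585938), (113.66911315917969, 52.438072204589844), 2.2906100749969482) [[524.1, 134.6], [629.4, 135.5], [628.6, -92.6], [522.4, -89.5]] ctr [576.10477521  22.01671364] sides 105.27898117649876 228.1090644415738
305 [188 192]; 306 [188 192]; 307 [188 192]; 308 [188 192]; 309 [188 192]; 310 [187 195]; 311 [182 196]; 312 [181 196]; 313 [180 197]; 314 [180 197]; 315 [180 197]; 316 [180 196]; 317 [180 196]; 318 [180 195]; 319 [180 194]; 320 [188 192]; 321 [188 192]; 322 [189 192]; 323 [189 192]; 324 None; 325 None; 326 None; 327 None; 
collar ((284.1864318847656, 253.61016845703125), 10.76414966583252) [448.36411253   4.88992502  47.        ] 21.40920580026675
```

View pics/c1.png

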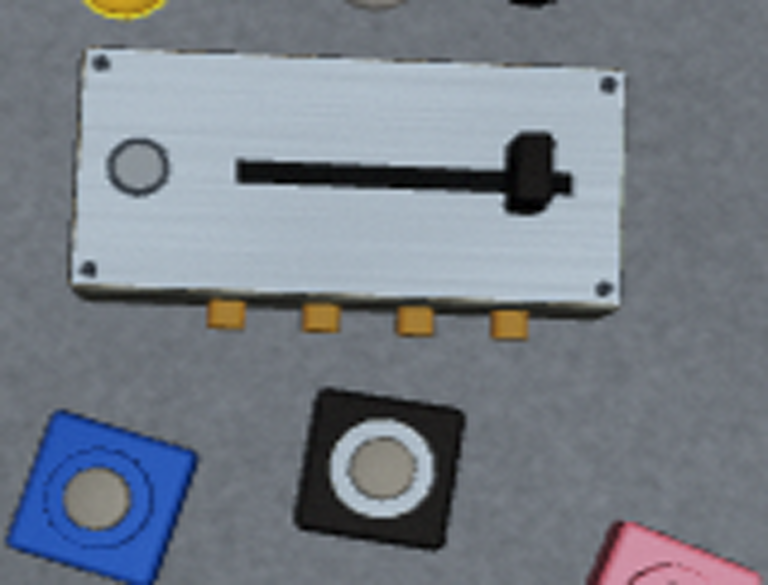

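The crop confirms the real trigger is the black box with the aluminium collar. Its collar measures 21.4 mm in radius, against 22 expected, and its centre is at (448, 5). The console fits at about 228 x 105. Now the lever.

```bash
python3 - <<'E'
from h import *
d=snap("top","pics/top3.png")
print("lever top far/right corner",ray(d,319.5,179.8,102)," slot R end",ray(d,324,190.5,60)," slot L end",ray(d,254,187,60), "bottom left edge",ray(d,310.3,190,62),"btn",ray(d,284.8,253.5,57))
s=snap("side","pics/side3.png")
for p in [(575,-53,60),(575,-53,102),(448,5,57)]: print(p,proj(s,p),proj(d,p))
g=cv2.cvtColor(s["image"],cv2.COLOR_RGB2GRAY)
m=(g<70).astype(np.uint8); m[:180]=0;m[212:]=0;m[:,:295]=0;m[:,328:]=0
for y in range(180,212): 
    w=np.where(m[y])[0]
    if len(w): print(y,w[0],w[-1],end='; ')
E
```

```text
lever top far/right corner [588.57838036 -55.94119317 102.        ]  slot R end [575.41138531 -70.63056472  60.        ]  slot L end [577.58819974  69.03367633  60.        ] bottom left edge [575.12437425 -42.97263781  62.        ] btn [448.42560124   4.16968538  57.        ]
(575, -53, 60) [np.float64(312.8263190667418), np.float64(204.1335240180246)] [np.float64(315.1995862915944), np.float64(190.39952357193283)]
(575, -53, 102) [np.float64(314.2033762826688), np.float64(185.31325945411947)] [np.float64(317.84640097252736), np.float64(186.7780253732915)]
(448, 5, 57) [np.float64(350.67423865735316), np.float64(253.24150159421214)] [np.float64(284.37001402790656), np.float64(253.70687785742348)]
184 307 311; 185 305 313; 186 305 315; 187 305 317; 188 305 319; 189 305 319; 190 305 319; 191 305 319; 192 305 319; 193 304 319; 194 304 319; 195 304 319; 196 305 319; 197 304 318; 198 304 318; 199 304 318; 200 304 318; 201 304 318; 202 306 318; 203 307 318; 204 308 318; 205 309 317; 206 307 315; 207 306 308; 208 304 307; 209 303 305; 210 301 304; 211 300 302;
```

{"fn": "play_rows", "kwargs": {
  "series": [
    [21,29.5,-2,0,0,0.7],
    [21,29.5,-2,0,0,0.7],
    [21,29.5,-2,0,0,0.7],
    [21,29.5,-2,0,0,0.7],
    [21,29.5,-2,0,0,0.7],
    [21,29.5,-2,0,0,0.7],
    [21,29.5,-2,0,0,0.7],
    [21,29.5,-2,0,0,0.7],
    [21,29.5,-2,0,0,0.7],
    [21,29.5,-2,0,0,0.7],
    [21,29.5,-2,0,0,0.7],
    [21,29.5,-2,0,0,0.7],
    [21,29.5,-2,0,0,0.7],
    [21,29.5,-2,0,0,0.7],
    [21,29.5,-2,0,0,0.7],
    [19,25,-2,0,0,0.7],
    [0,0,0,0,0,0],
    [0,0,0,0,0,0]
  ],
  "gripper": 0
}}

```text
clock: 1.75
position: [576.1, -107.5, 223.6]
ee_rot: [0.707, -0.707, -0.0, 0.0]
contact_force: [-0.6, -0.5, -0.0]
gripper_width: 0.2
grasp_force: 0.0
```

{"fn": "play_rows", "kwargs": {
  "series": [
    [0,0,-25,0,0,0],
    [0,0,-25,0,0,0],
    [0,0,-25,0,0,0],
    [0,0,-25,0,0,0],
    [0,0,-22,0,0,0],
    [0,10,0,0,0,0],
    [0,10,0,0,0,0],
    [0,8,0,0,0,0],
    [0,0,0,0,0,0],
    [0,0,0,0,0,0]
  ]
}}

```text
clock: 2.58
position: [576.6, -80.1, 104.2]
ee_rot: [0.707, -0.707, 0.001, -0.001]
contact_force: [-0.3, -0.1, -0.2]
gripper_width: 0.3
grasp_force: 0.0
```

```bash
python3 - <<'E'
from h import *
d=snap("side","pics/s4.png"); t=snap("top","pics/t4.png")
a=cv2.resize(cv2.imread("pics/s4.png")[140:300,180:400],None,fx=3,fy=3,interpolation=2)
cv2.imwrite("pics/c4.png",a); print(read_state()["position"],read_state()["contact_force"])
E
```

```text
[576.11758244 -80.64838733 103.59675574] [ 0.07146807 -0.8255969  -0.68311996]
```

View pics/c4.png

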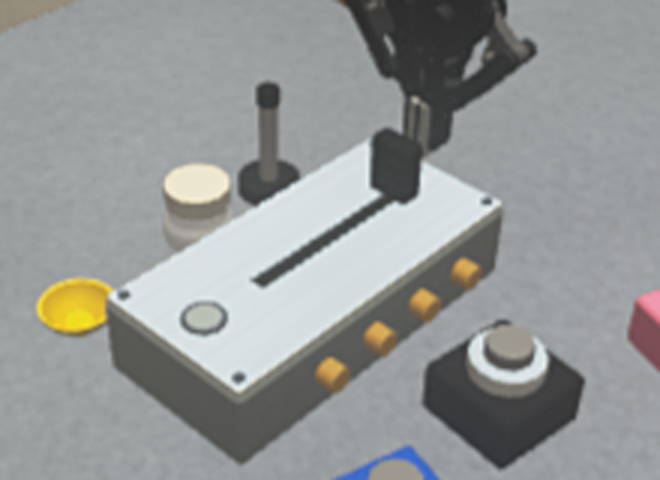

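The fingertip stands behind the lever at crop (420,135), clear of the console top. The bystanders are undisturbed.

{"fn": "play_rows", "kwargs": {
  "series": [
    [0,3,0,0,0,0],
    [0,3,0,0,0,0],
    [0,3,0,0,0,0],
    [0,2,0,0,0,0],
    [0,2,0,0,0,0],
    [0,2,0,0,0,0],
    [0,2,0,0,0,0],
    [0,2,0,0,0,0],
    [0,2,0,0,0,0],
    [0,2,0,0,0,0],
    [0,2,0,0,0,0],
    [0,0,0,0,0,0]
  ]
}}

```text
clock: 3.68
position: [575.6, -55.5, 102.3]
ee_rot: [-0.707, 0.707, 0.0, 0.0]
contact_force: [0.3, -1.8, -0.6]
gripper_width: 0.1
grasp_force: 0.6
```

{"fn": "play_rows", "kwargs": {
  "series": [
    [0,1,0,0,0,0],
    [0,1,0,0,0,0],
    [0,1,0,0,0,0]
  ]
}}

```text
clock: 3.93
position: [575.6, -52.8, 102.3]
ee_rot: [-0.707, 0.708, -0.0, 0.0]
contact_force: [0.8, -1.9, -0.2]
gripper_width: -0.2
grasp_force: 1.0
```

{"fn": "play_rows", "kwargs": {
  "series": [
    [0,1,0,0,0,0],
    [0,1,0,0,0,0]
  ]
}}

```text
clock: 4.1
position: [575.6, -51.1, 102.3]
ee_rot: [-0.707, 0.707, -0.0, -0.0]
contact_force: [1.0, -4.6, -0.8]
gripper_width: 0.1
grasp_force: 2.2
```

{"fn": "play_rows", "kwargs": {
  "series": [
    [0,1,0,0,0,0],
    [0,1,0,0,0,0]
  ]
}}

```text
clock: 4.27
position: [575.6, -49.5, 102.3]
ee_rot: [-0.707, 0.708, -0.0, -0.0]
contact_force: [0.8, -4.9, -1.3]
gripper_width: 0.3
grasp_force: 2.8
```

{"fn": "play_rows", "kwargs": {
  "series": [
    [0,1,0,0,0,0],
    [0,1,0,0,0,0]
  ]
}}

```text
clock: 4.43
position: [575.6, -47.3, 102.3]
ee_rot: [-0.707, 0.708, -0.0, -0.0]
contact_force: [0.6, -5.2, -0.0]
gripper_width: -0.1
grasp_force: 1.9
```

{"fn": "play_rows", "kwargs": {
  "series": [
    [0,1,0,0,0,0],
    [0,1,0,0,0,0]
  ]
}}

```text
clock: 4.6
position: [575.7, -44.7, 102.3]
ee_rot: [-0.707, 0.708, -0.0, 0.0]
contact_force: [1.0, -1.5, -1.5]
gripper_width: -0.1
grasp_force: 1.0
```

{"fn": "play_rows", "kwargs": {
  "series": [
    [0,1,0,0,0,0],
    [0,1,0,0,0,0]
  ]
}}

```text
clock: 4.77
position: [575.5, -42.3, 102.3]
ee_rot: [-0.707, 0.707, 0.0, 0.0]
contact_force: [0.3, -0.4, -0.8]
gripper_width: 0.1
grasp_force: 0.1
```

The first click came at TCP y of about -43, as my model predicted (leap -51.5, click -43). On to the second, expected at about -29.

{"fn": "play_rows", "kwargs": {
  "series": [
    [0,1,0,0,0,0],
    [0,1,0,0,0,0],
    [0,1,0,0,0,0],
    [0,1,0,0,0,0],
    [0,1,0,0,0,0],
    [0,1,0,0,0,0],
    [0,1,0,0,0,0]
  ]
}}

```text
clock: 5.35
position: [575.4, -36.7, 102.3]
ee_rot: [-0.707, 0.707, -0.0, -0.001]
contact_force: [1.5, -6.4, 0.1]
gripper_width: 0.4
grasp_force: 3.1
```

{"fn": "play_rows", "kwargs": {
  "series": [
    [0,1,0,0,0,0],
    [0,1,0,0,0,0]
  ]
}}

```text
clock: 5.52
position: [575.5, -35.0, 102.4]
ee_rot: [-0.707, 0.708, -0.0, -0.001]
contact_force: [0.5, -4.8, 0.5]
gripper_width: -0.4
grasp_force: 2.6
```

{"fn": "play_rows", "kwargs": {
  "series": [
    [0,1,0,0,0,0],
    [0,1,0,0,0,0]
  ]
}}

```text
clock: 5.68
position: [575.5, -32.6, 102.3]
ee_rot: [-0.707, 0.708, -0.0, -0.0]
contact_force: [0.1, -2.9, 0.0]
gripper_width: -0.3
grasp_force: 1.7
```

{"fn": "play_rows", "kwargs": {
  "series": [
    [0,1,0,0,0,0],
    [0,1,0,0,0,0]
  ]
}}

```text
clock: 5.85
position: [575.5, -29.7, 102.3]
ee_rot: [-0.707, 0.708, 0.0, 0.0]
contact_force: [0.1, -0.8, 0.7]
gripper_width: -0.1
grasp_force: 0.6
```

```bash
python3 - <<'E'
from h import *
d=snap("side","pics/s5.png")
a=cv2.resize(cv2.imread("pics/s5.png")[160:260,220:370],None,fx=5,fy=5,interpolation=2)
cv2.imwrite("pics/c5.png",a); print(read_state()["position"],read_state()["contact_force"])
for L in (34,43,48,57,62): print(L,proj(d,(575.5-15,-53+L+8,62)))
E
```

```text
[575.5648633  -29.41868219 102.32508895] [-1.20130554  0.30418094  0.14004915]
34 [np.float64(304.1664431587995), np.float64(216.58612887023)]
43 [np.float64(300.8591215984407), np.float64(218.84644417435447)]
48 [np.float64(298.999755733179), np.float64(220.11718638811178)]
57 [np.float64(295.612577684323), np.float64(222.43207783180702)]
62 [np.float64(293.70804457856207), np.float64(223.73368859072457)]
```

View pics/c5.png

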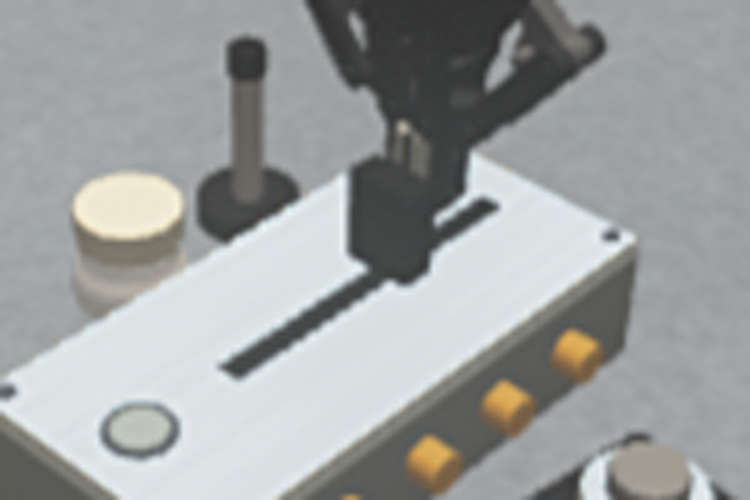

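The lever's lower corner is at crop (408,282), which is (301.6,216.4) in the image. That puts the lever at about 42 mm, right at the second top. Pushing on.

{"fn": "play_rows", "kwargs": {
  "series": [
    [0,1,0,0,0,0],
    [0,1,0,0,0,0],
    [0,1,0,0,0,0]
  ]
}}

```text
clock: 6.15
position: [575.6, -26.4, 102.3]
ee_rot: [-0.707, 0.707, 0.0, 0.0]
contact_force: [0.2, -0.3, -0.5]
gripper_width: 0.3
grasp_force: 0.0
```

{"fn": "play_rows", "kwargs": {
  "series": [
    [0,1,0,0,0,0],
    [0,1,0,0,0,0],
    [0,1,0,0,0,0],
    [0,1,0,0,0,0]
  ]
}}

```text
clock: 6.48
position: [575.5, -23.2, 102.3]
ee_rot: [-0.707, 0.707, -0.0, -0.0]
contact_force: [0.9, -4.3, -0.7]
gripper_width: -0.1
grasp_force: 2.2
```

{"fn": "play_rows", "kwargs": {
  "series": [
    [0,1,0,0,0,0],
    [0,1,0,0,0,0]
  ]
}}

```text
clock: 6.65
position: [575.5, -22.0, 102.4]
ee_rot: [-0.707, 0.708, -0.0, -0.001]
contact_force: [1.5, -5.6, 0.2]
gripper_width: 0.3
grasp_force: 3.0
```

{"fn": "play_rows", "kwargs": {
  "series": [
    [0,1,0,0,0,0],
    [0,1,0,0,0,0]
  ]
}}

```text
clock: 6.82
position: [575.6, -19.9, 102.4]
ee_rot: [-0.707, 0.708, -0.0, -0.0]
contact_force: [1.0, -4.4, -0.4]
gripper_width: 0.2
grasp_force: 2.2
```

{"fn": "play_rows", "kwargs": {
  "series": [
    [0,1,0,0,0,0],
    [0,0.5,0,0,0,0]
  ]
}}

```text
clock: 6.98
position: [575.6, -17.6, 102.3]
ee_rot: [-0.707, 0.708, -0.0, -0.0]
contact_force: [0.3, -2.4, -0.5]
gripper_width: 0.0
grasp_force: 1.3
```

{"fn": "play_rows", "kwargs": {
  "series": [
    [0,1,0,0,0,0],
    [0,1,0,0,0,0],
    [0,1,0,0,0,0],
    [0,0,0,0,0,0]
  ]
}}

```text
clock: 7.32
position: [575.5, -13.7, 102.3]
ee_rot: [-0.707, 0.707, 0.0, 0.0]
contact_force: [0.2, 0.5, 0.8]
gripper_width: 0.1
grasp_force: 0.0
```

```bash
python3 - <<'E'
from h import *
d=snap("side","pics/s6.png")
a=cv2.resize(cv2.imread("pics/s6.png")[160:260,220:370],None,fx=5,fy=5,interpolation=2)
cv2.imwrite("pics/c6.png",a); print(read_state()["position"],read_state()["contact_force"])
E
```

```text
[575.52482    -13.8331405  102.30119959] [-0.27261087 -0.25314146  0.89910814]
```

View pics/c6.png

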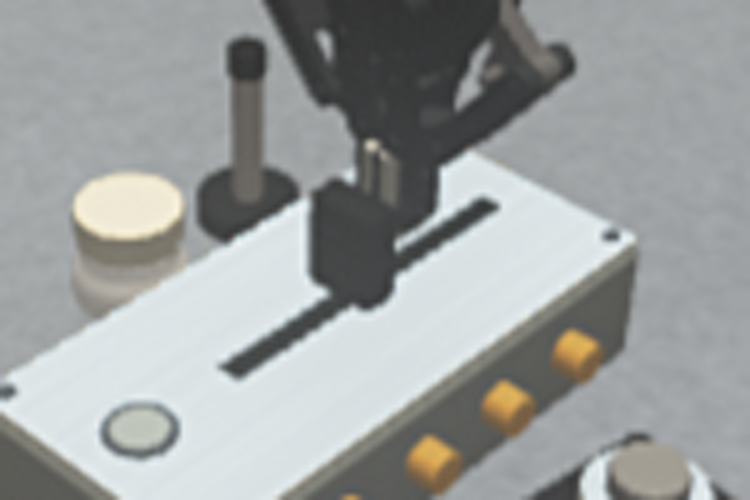

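The lever's corner is now at crop (370,308). It has moved on about 20 mm to roughly 62 mm, and the force is zero, so it sits in the third detent. I back off and go over the button.

{"fn": "play_rows", "kwargs": {
  "series": [
    [0,-5,0,0,0,0],
    [0,-10,0,0,0,0],
    [0,-10,0,0,0,0],
    [0,0,20,0,0,0],
    [0,0,25,0,0,0],
    [0,0,25,0,0,0],
    [-25,8,0,0,0,0],
    [-25,8,0,0,0,0],
    [-25,8,0,0,0,0],
    [-25,8,0,0,0,0],
    [-27,11,0,0,0,0],
    [0,0,-20,0,0,0],
    [0,0,-20,0,0,0],
    [0,0,-20,0,0,0],
    [0,0,-15,0,0,0],
    [0,0,0,0,0,0],
    [0,0,0,0,0,0]
  ]
}}

```text
clock: 8.78
position: [448.3, 2.8, 97.1]
ee_rot: [-0.706, 0.708, 0.0, -0.001]
contact_force: [-0.3, 0.6, 1.1]
gripper_width: 0.3
grasp_force: 0.0
```

```bash
python3 - <<'E'
from h import *
d=snap("side","pics/s7.png")
a=cv2.resize(cv2.imread("pics/s7.png")[160:300,220:400],None,fx=4,fy=4,interpolation=2)
cv2.imwrite("pics/c7.png",a); print(read_state()["position"],read_state()["contact_force"])
E
```

```text
[449.05969361   3.14844585  97.82809168] [-0.16528634 -0.39733763  0.79072554]
```

View pics/c7.png

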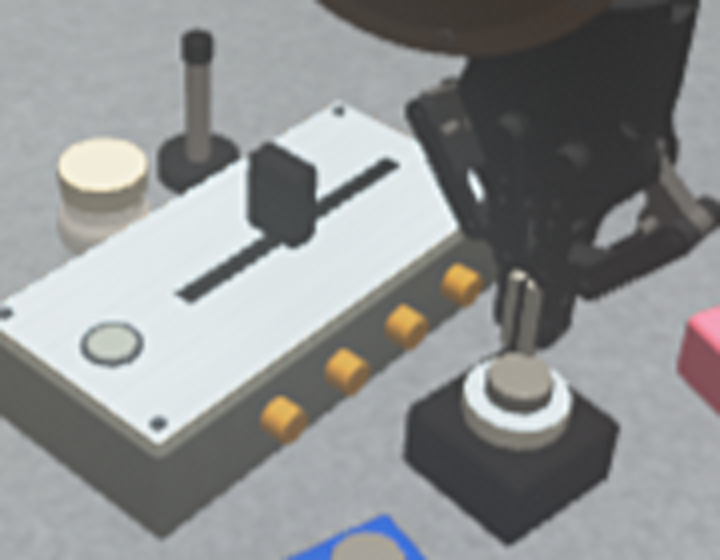

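The lever is still in place, with its corner at crop (297,245). The fingertips at (520,350) are about 15 mm above the button face at (520,375), which agrees with the projection. Now I press.

{"fn": "play_rows", "kwargs": {
  "series": [
    [0,1,-8,0,0,0],
    [0,0,-6,0,0,0],
    [0,0,-2,0,0,0],
    [0,0,-2,0,0,0],
    [0,0,-2,0,0,0],
    [0,0,-1,0,0,0],
    [0,0,0,0,0,0]
  ]
}}

```text
clock: 9.42
position: [448.7, 4.6, 76.5]
ee_rot: [-0.707, 0.707, -0.0, 0.0]
contact_force: [-1.1, -0.6, 4.4]
gripper_width: 0.0
grasp_force: 2.3
```

{"fn": "play_rows", "kwargs": {
  "series": [
    [0,0,-1,0,0,0],
    [0,0,-1,0,0,0],
    [0,0,0,0,0,0]
  ]
}}

```text
clock: 9.67
position: [448.7, 4.6, 75.8]
ee_rot: [-0.707, 0.707, -0.0, -0.0]
contact_force: [-5.0, 1.1, 16.8]
gripper_width: 0.2
grasp_force: 8.1
```

The force rose to 17 N against the stop, so the button is fully down. I lift off.

{"fn": "play_rows", "kwargs": {
  "series": [
    [0,0,5,0,0,0],
    [0,0,15,0,0,0],
    [0,0,25,0,0,0],
    [0,0,25,0,0,0],
    [-20,0,25,0,0,0],
    [-20,-20,20,0,0,0],
    [0,-30,0,0,0,0],
    [0,-30,0,0,0,0],
    [0,-30,0,0,0,0],
    [0,0,0,0,0,0],
    [0,0,0,0,0,0],
    [0,0,0,0,0,0]
  ]
}}

```text
clock: 10.67
position: [408.4, -105.4, 189.0]
ee_rot: [-0.706, 0.708, 0.0, 0.0]
contact_force: [0.8, -0.2, -0.9]
gripper_width: -0.1
grasp_force: 0.0
```

```bash
python3 - <<'E'
from h import *
d=snap("side","pics/s8.png")
a=cv2.resize(cv2.imread("pics/s8.png")[160:300,180:400],None,fx=3.5,fy=3.5,interpolation=2)
cv2.imwrite("pics/c8.png",a); print(read_state()["position"],read_state()["contact_force"])
E
```

```text
[ 408.50932032 -104.99799021  189.0762171 ] [-0.31508766 -0.20099236 -0.2241467 ]
```

View pics/c8.png

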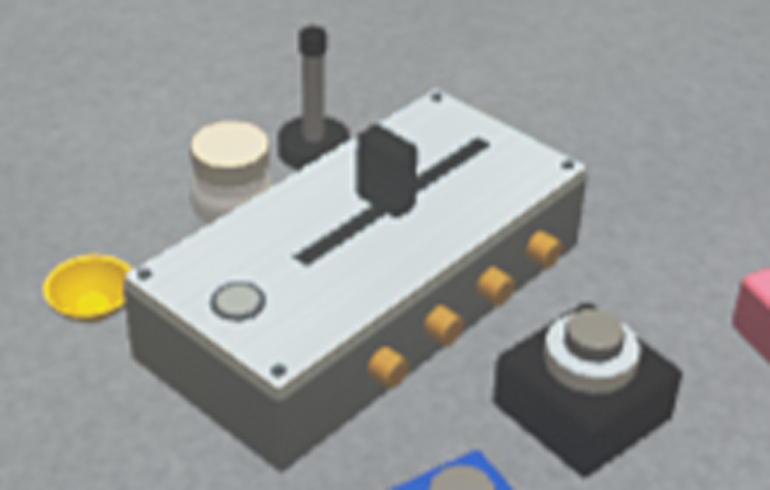

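The lever is still in the third detent, with its corner at crop (400,215). The button at (597,330) is up, the bystanders are in place and the arm is clear.

```bash
python3 -c "
from bench import job_done
print(job_done())"
```

```text
the job is handed in; nothing more can be done
None
```

I handed the job in at about 10.7 s: the last picture shows the lever resting in the third click (about 62 mm), the button pressed to its stop and back up, and the jar, cap and microphone where they stood; no verdict came back.

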